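Clear broken and packing waste off the bangle counter and screw the waste box shut

TASK

Clear the three pieces of waste from the counter into the open waste box: the broken half bangle, the empty cardboard core and the white foam packing corner. Then shut the box's lid fully and turn the knurled knob on the lid clockwise until it stops tight. Leave the good stock (whole bangles, bangle roll, jar, carton) where it is.

Things in the scene. Friction and masses are not known exactly. Their poses are not given: they have to be found in the camera images.
- bin: Grey open waste box fixed to the counter, 180 x 180 mm outside, 5 mm walls, 115 mm high, floor 5 mm thick. Origin: centre of its underside; z up, y points to the hinge side, x along the hinge. The hinge line is at y +90, z 115 mm. A round boss (13 mm radius) stands outside the -y wall at y -110 mm to take the lid's screw; a foot flange 4 mm thick reaches 15 mm out on the x sides. Yaw is near 0.
- lid (a joint): Lid angle about the hinge line, rad: 0 = shut, level on the rim; grows as it opens. Starts at 1.6 to 1.75 (just past upright); stop at 1.95. Stiff hinge: stays where left; 1 to 3 N near the free edge moves it. Aluminium panel 180 mm along the hinge, 180 mm long from the hinge line, upper face 6 mm above that line when shut; a 50 mm wide tongue mid free edge reaches to 220 mm.
- lid_edge (a point): Point on the lid's upper (outer) face at the middle of its free edge where the tongue begins, 180 mm from the hinge line. Its axes are the lid's: z is the outward normal of the upper face, y points to the hinge, x along the hinge.
- screw (a joint): Angle of the knurled knob on the lid, rad, growing clockwise seen from above the shut lid. Starts at 1.9 to 2.3; hard stop, tight, at 3.2 (0.9 to 1.3 rad of turning needed). Turns stiffly (0.06 N m) and stays where left. A bright bar on its top points to the box's +x at value 0, to about -x when tight.
- screw_grip (a point): Centre of the round knurled steel knob, 36 mm diameter, 22 mm tall, half-way up it (its top is 11 mm above; 26 mm above the lid), on the lid's tongue 200 mm from the hinge line. With the lid shut it stands upright outside the box's -y wall, this point 136 mm above the counter and at y -110 mm in the box's frame. z is the knob's axis.
- half_mid (a point): Broken half of a chunky dark wooden bangle lying flat: a half ring (C), 80 mm across its ends, band 12 mm thick radially, 20 mm high, middle radius 34 mm, 30 to 60 g. Point: middle of the arc, in the centre of the band, half-way up (10 mm). x points radially outward there (ring's centre 34 mm along -x), z up. Best pinched across the band along x.
- core_mid (a point): Empty cardboard roll core, an open tube standing upright, 45 mm outside diameter, 37 mm inside, 60 mm tall, about 20 g. This point is its centre, half-way up (30 mm). z along the tube.
- corner_leg (a point): White foam packing corner: L-shaped block lying flat, 30 mm high, legs 24 mm thick, long leg 75 mm, short leg 52 mm overall, 15 g. Point: on the long leg's middle line, half-way up (15 mm), 18.5 mm from its free end (+x) and 32.5 mm from the short leg's inner face. x along the long leg to its free end, y across it to the side where the short leg sticks out, z up. Pinch across the leg, along y.
- bangle_a_mid (a point): Whole dark wooden bangle, good stock, lying flat: ring 68 mm outside, 56 mm inside, 14 mm high; point at its centre. Leave it.
- bangle_b_mid (a point): A second whole dark wooden bangle, same size; point at its centre. Leave it.
- bangle_c_mid (a point): Whole brass bangle, 68 mm outside, 18 mm high; point at its centre. Leave it.
- roll_mid (a point): Upright roll of copper and brass coloured bangles, 68 mm diameter, 72 mm tall; point at its centre. Leave it.
- jar_mid (a point): Closed jar, 60 mm diameter, 85 mm tall; point half-way up. Leave it.
- carton_mid (a point): Small closed carton, 90 x 70 mm, 37 mm high; point at its centre. Leave it.

How it is judged:
By the outcome, as a careful person would: the job done as asked, in the order asked, and still so for the second after the job is handed in, with the robot touching nothing.
It also fails if it takes over 72 s, if anything falls off the work surface, if the arm or the gripper's body presses on something with over 40 N, if the wrist force passes 120 N, or if a joint passes its speed limit or range.

ROBOT

A 6-joint arm with a two-finger parallel gripper is mounted at the origin on the work surface. World frame = base frame: x ahead of the robot, y to its left, z up, the work surface at z = 0. Lengths are in mm, angles in rad, forces in N, time in s.
With the tool pointing down it reaches from about 325 to 900 mm from the base axis. Payload 6.1 kg.
Tool frame: the origin (TCP) lies on the centre line of the jaws, within the pads' length; the fingertips stand 14 mm ahead of it and the grasp point (between the pads) lies 5 mm behind it (r.finger_overhang is the distance from the TCP to the fingertips, in mm); z points along the fingers, y is the line along which they close (so a half turn about z gives the same grasp; the last joint's range is limited). The gripper opens to 87 mm and grips with 3 to 60 N. Pads are 19 mm wide; open, the fingers measure 117 mm over their backs; the gripper's body (75 mm by 190 mm) begins 51 mm behind the grasp point.
Start: joints at [-1.244, 0.22, 1.526, -0, 1.395, -0.126], TCP at [273.42, -562.012, 236.538] pointing down, gripper open.
Joint ranges: [-2.98, 2.98], [-0.91, 2.08], [0.09, 2.57], [-1.24, 4.39], [0.2, 2.65], [-2.68, 2.68]. Speed limits (rad/s): [2.57, 2.57, 3.01, 3.14, 3.14, 3.14].

INTERFACE

Orientations are given as a rotation vector (axis times angle).
In Python, from plant import r, cams, ticket gives the robot as it stands.
- The arm moves only by the tool step_arm, never from a script. Its argument "deltas" is one flat list of numbers, 7 for each row, row after row: the turn, a rotation vector about the tool's x, y, z normalised to -1 to 1, where 1 is 6 degrees, then the shift along the tool's x, y, z normalised to -1 to 1, where 1 is 4 cm, then the opening, from 0 (shut) to 1 (fully open). A call has exactly 10 rows; each row shifts and turns the commanded pose from where the row before left it, along the tool's axes as they then stand; what a row does not reach is not made up. A row lasts 1/12 s, in which the tool goes at most 41.7 mm and 7.16 degrees, less where a joint would pass 70% of its speed; a pose out of reach is approached as far as the arm can. A call with a number of a shift or a turn outside -1 to 1 is refused whole. A call with a gripper value outside its range is refused whole. The fingers move at their own pace and stop on an object; "newtons" is the grip in N (left out, the last holds). Time passes only in rows, so rows that do not move let the fingers close, or fill a call up. It gives the time, the measured TCP pose, the force, the opening and the grip force at its end, in the units of the state.
- r.sense(): the state, without advancing time (a new reading comes with each control period).
- cams.get_image(name): name is "scene" or "top" or "wrist"; returns a dict with "frame" (420x560x3 uint8, red, green, blue), "fovy" (degrees; the focal length in pixels is half the picture's height over the tangent of half this angle, whatever the lens; pixels are square), "cx", "cy" (the principal point, pixels), "world_to_cam" (4x4, takes a point from world to camera coordinates). Camera axes: x right, y down, z forward; pixel columns grow to the right and rows downward; lengths in mm; the calibration is good to about 2 mm. A picture is of the moment at which its call begins. There is no depth.
- ticket.close_job(): hands the job in; it is judged then, once.
The state is a dict: "clock": time; "joint_positions": joint angles; "dq": joint speeds; "joint_torque": joint torques, N m; "position": TCP position; "eef_rot": TCP orientation; "contact_force": force on the tool from outside, world axes, zero at the start; "moment": the same for the moment, N m; "gripper_width": finger opening in mm; "finger_force": force on a finger pad.
Only numpy, scipy, OpenCV 4.12 (cv2) and the standard library are available. Lean on these libraries where they do the work, as an engineer would, in place of code of your own. Each camera call takes 0.05 s, during which the arm holds its last target. There are 200 camera calls.

## Working session

There is one attempt and no reset: what is moved stays moved. The work goes in short steps, Python scripts to look and compute and a tool call to move; the robot and the scene stay as the last step left them, time stands still between calls to the robot, and variables do not carry over. Pictures are saved under pics/ and viewed, at most 10 in all, crops included, and the job is handed in when it is done.

Besides the shell and the picture viewer there is one more tool, called after ">>>" as name(argument=value, ...) on one line, values as JSON. step_arm: Moves the arm, as the interface text tells. Scaled input: -1 to 1 covers 4 cm each way for a shift and 6 degrees each way for a turn. Its arguments: {"type":"object","properties":{"deltas":{"type":"array"},"newtons":{"type":"number"}},"required":["deltas"]}

```bash
mkdir -p pics; ls; python3 - <<'E'
from plant import r,cams,ticket
import cv2,pickle
d={}
for n in("scene","top"):
    i=cams.get_image(n);d[n]=i
    cv2.imwrite(f"pics/{n}0.png",cv2.resize(i["frame"][:,:,::-1],(800,600),interpolation=cv2.INTER_CUBIC))
    print(n,i["fovy"],i["cx"],i["cy"],i["world_to_cam"].round(3).tolist())
pickle.dump(d,open("c.pkl","wb"))
s=r.sense();print(s)
E
```

```text
pics
scene 52.73225588603908 273.43822252858746 208.2986738791797 [[-0.449, 0.893, -0.006, 303.769], [0.631, 0.312, -0.711, -285.467], [-0.633, -0.323, -0.703, 1407.456], [0.0, 0.0, 0.0, 1.0]]
top 53.782308985706464 284.0237468404302 208.03627370142678 [[0.026, -1.0, -0.005, -39.778], [-0.997, -0.026, -0.071, 597.324], [0.071, 0.007, -0.997, 1148.855], [0.0, 0.0, 0.0, 1.0]]
{'clock': 0.1, 'joint_positions': array([-1.24412827e+00,  2.21184034e-01,  1.52750914e+00, -4.62303726e-05,
        1.39471716e+00, -1.26102035e-01]), 'dq': array([-0.0012714 , -0.00198916, -0.00379262, -0.00051508, -0.001208  ,
        0.00080956]), 'joint_torque': array([ 4.82050673e-04, -4.95944059e+01, -3.88520265e+01,  7.02208816e-02,
        5.15189278e-02, -5.34536196e-05]), 'position': array([ 273.21517188, -561.50753023,  235.51727953]), 'eef_rot': array([-3.05967143e+00, -7.04757742e-01,  3.56768172e-04]), 'contact_force': array([-0.44893407, -0.21387339,  0.58349825]), 'moment': array([-0.00913016,  0.0139036 , -0.04119412]), 'finger_force': 0.0, 'gripper_width': 87.1265370673885}
```

View pics/top0.png

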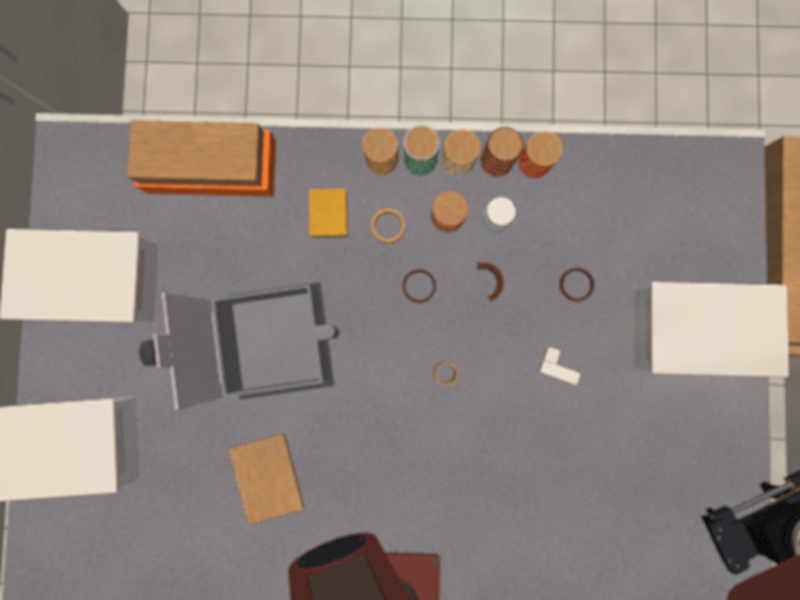

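View pics/scene0.png

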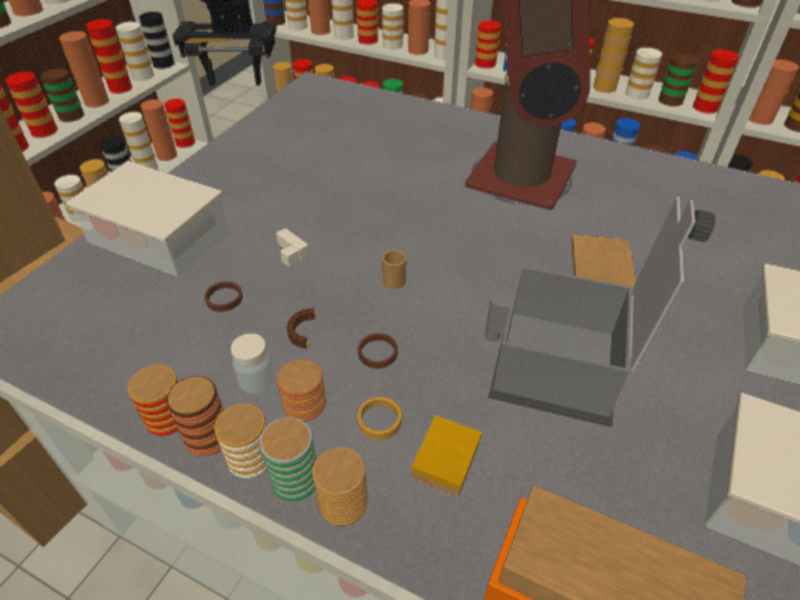

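Top view (800x600): half bangle C around (490,282) opening lower left, core at (446,374), foam L at (560,366), bin rim about (217..333, 284..397) with boss at (333,332), lid leaning left with knob at (148,352). The scene view agrees.

```bash
cat > h.py <<'E'
import numpy as np,cv2,pickle
def fl(i): return 210/np.tan(np.radians(i["fovy"]/2))
def ray(i,u,v,z):
    f=fl(i);W=i["world_to_cam"];R=W[:3,:3];c=-R.T@W[:3,3]
    d=R.T@np.array([(u-i["cx"])/f,(v-i["cy"])/f,1]);return c+d*(z-c[2])/d[2]
def proj(i,p):
    f=fl(i);q=i["world_to_cam"]@np.append(p,1);return np.array([i["cx"]+f*q[0]/q[2],i["cy"]+f*q[1]/q[2]])
E
python3 - <<'E'
from h import *
d=pickle.load(open("c.pkl","rb"));i=d["top"];F=i["frame"].astype(int)
bg=np.median(F[180:280,230:450].reshape(-1,3),axis=0);print(bg)
def seg(n,box,z):
    u0,v0,u1,v1=[int(a*.7) for a in box]
    m=(np.abs(F[v0:v1,u0:u1]-bg).sum(2)>60).astype(np.uint8)
    k,l,st,c=cv2.connectedComponentsWithStats(m);b=1+np.argmax(st[1:,4]);vv,uu=np.where(l==b)
    P=np.array([ray(i,u0+a,v0+e,z)[:2] for a,e in zip(uu,vv)])
    rc=cv2.minAreaRect(P.astype(np.float32));ci=cv2.minEnclosingCircle(P.astype(np.float32))
    print(n,len(P),P.mean(0).round(1),"rect",np.round(cv2.boxPoints(rc)).tolist(),"circ",ci);return P
h=seg("half",(462,250,520,312),20);seg("core",(425,350,470,398),60);seg("corner",(530,335,595,395),30)
seg("bA",(390,255,450,315),14)
# half circle fit
from scipy.optimize import least_squares
crop=i["frame"][180:300,90:260,::-1]
a=cv2.resize(crop,None,fx=3.5,fy=3.5,interpolation=cv2.INTER_CUBIC)
crop2=i["frame"][170:290,310:420,::-1]
b=cv2.resize(crop2,None,fx=3.5*110/110*.5,fy=1.75)
cv2.imwrite("pics/bin.png",cv2.hconcat([a,cv2.copyMakeBorder(b,0,210,0,0,cv2.BORDER_CONSTANT)]))
E
```

```text
[131. 125. 127.]
half 212 [ 641.  -195.8] rect [[595.0, -188.0], [611.0, -228.0], [684.0, -199.0], [668.0, -159.0]] circ ((634.24755859375, -180.21310424804688), 39.49811935424805)
core 42 [ 444.9 -113.9] rect [[424.0, -106.0], [454.0, -132.0], [466.0, -118.0], [436.0, -92.0]] circ ((449.8193359375, -106.61993408203125), 20.081192016601562)
corner 377 [ 468.4 -323.5] rect [[433.0, -359.0], [485.0, -378.0], [512.0, -304.0], [460.0, -285.0]] circ ((471.7750244140625, -331.2410583496094), 44.139366149902344)
bA 207 [623.4 -49.1] rect [[577.0, -50.0], [625.0, -96.0], [671.0, -48.0], [623.0, -2.0]] circ ((622.8110961914062, -48.82014846801758), 34.904930114746094)
```

View pics/bin.png

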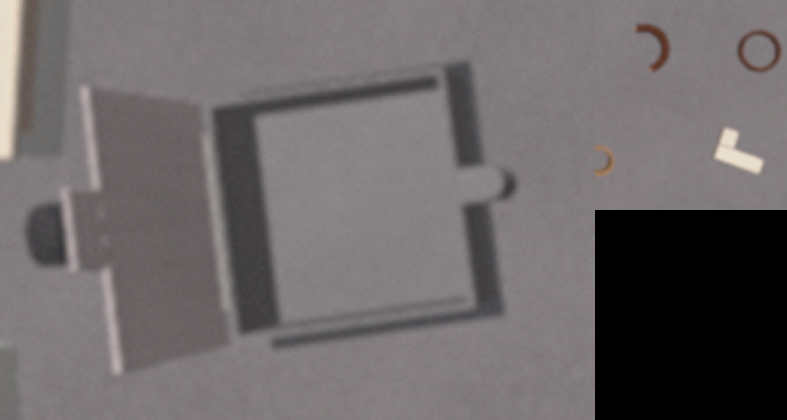

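Crop (3.5x, offset 90,180): box rim -y outer edge runs (443,66)→(475,315), hinge edge about (207,105)→(232,340), boss top at (485,184), lid knob at (48,235).

```bash
python3 - <<'E'
from h import *
from scipy.optimize import least_squares
d=pickle.load(open("c.pkl","rb"));i=d["top"];s=d["scene"]
C=lambda u,v,z:ray(i,90+(u+.5)/3.5-.5,180+(v+.5)/3.5-.5,z)[:2].round(1)
for n,u,v,z in[("-y+x rim",443,66,115),("-y-x rim",475,315,115),("h+x",207,105,115),("h-x",232,338,115),("ground -y+x",470,62,4),("ground -y-x",503,313,4),("boss top",483,184,112),("lidedge+x",84,87,290),("lidedge-x",118,373,290),("floor",257,115,5),("floor",445,90,5),("floor",475,300,5),("floor",280,325,5)]: print(n,C(u,v,z))
# joint fits for the core and half using both views
S=lambda u,v:((u+.5)*.7-.5,(v+.5)*.7-.5)
print("scene core top",ray(s,*S(394,255),60)[:2],"bottom",ray(s,*S(395,281),0)[:2])
print("cam",-(i["world_to_cam"][:3,:3].T@i["world_to_cam"][:3,3]))
F=i["frame"].astype(int);m=(np.abs(F-[131,125,127]).sum(2)>30)
# core
u0,v0,u1,v1=[int(a*.7) for a in(425,350,470,398)]
for r in F[v0:v1,u0:u1]: print("".join("%4d"%x for x in (r[:,0]-r[:,2])))
E
```

```text
-y+x rim [611.8 152.5]
-y-x rim [428.7 122. ]
h+x [578.2 326.8]
h-x [407.2 300. ]
ground -y+x [625.6 149.5]
ground -y-x [422.  115.2]
boss top [525. 120.]
lidedge+x [577.2 345.6]
lidedge-x [401.7 314.9]
floor [577.4 322.2]
floor [602. 169.]
floor [431.9 138.2]
floor [407.6 295.5]
scene core top [ 448.49968519 -107.58873468] bottom [ 453.13278285 -103.32076201]
cam [ 515.47417705  -31.83076459 1188.07342829]
   4   4   5   3   3   4   4   4   4   3   4   4   4   4   4   2   5   4   5   5   5   3   6   5   4   5   3   3   4   4   4   3
   5   4   3   5   3   3   4   3   6   4   5   4   5   4   4   5   5   5   5   6   4   4   5   5   4   6   4   4   4   4   5   5
   4   6   5   3   4   5   4   3   4   3   3   4   4   6   4   4   3   4   4   3   4   4   3   6   3   6   4   4   4   5   5   5
   4   4   4   5   4   5   5   5   5   3   4   6   4   5   4   5   3   4   4   5   4   4   5   5   4   4   4   4   4   4   4   3
   4   4   3   5   4   6   4   4   3   3   4   5   4   4   4   4   6   3   4   5   4   4   5   3   4   5   5   3   3   4   4   6
   5   5   4   5   3   4   4   5   5   4   5
[... 2996 characters left out ...]
  3   4   4   4   2   3   5   5   4   5   6   3   5   4
   4   2   4   5   3   5   3   4   6   5   3   3   5   3   4   4   4   3   3   2   5   4   4   3   5   5   4   3   4   4   3   4
   4   6   5   4   4   2   5   5   5   5   4   5   4   5   5   6   5   4   3   4   4   4   4   4   5   3   4   5   5   3   5   4
   5   4   4   4   6   5   5   5   4   3   5   3   4   5   4   3   4   6   4   4   5   5   5   4   4   5   4   7   4   4   5   5
   4   5   5   5   4   4   5   5   4   4   4   4   5   4   4   4   4   4   3   5   5   5   5   4   5   5   5   3   4   4   4   5
   6   5   4   4   4   5   4   4   5   6   7   5   4   5   5   5   5   4   4   4   6   4   4   5   5   5   5   4   4   5   4   6
```

```bash
cat >> h.py <<'E'
from scipy.spatial.transform import Rotation as Ro
B=np.array([507,226.]);BY=np.radians(9.3)
def bw(x,y): return B+np.array([x*np.cos(BY)-y*np.sin(BY),x*np.sin(BY)+y*np.cos(BY)])
def down(H,tilt=0): # tool y heading H deg, z down
    h=np.radians(H);y=np.array([np.cos(h),np.sin(h),0]);z=np.array([0,0,-1.]);return Ro.from_matrix(np.c_[np.cross(y,z),y,z])
def plan(p,R,W):
    """W: list of (xyz,Rot or H,opening,rows); prints uniform rows in tool units"""
    out=[]
    for x,T,g,n in W:
        T=down(T) if np.isscalar(T) else T
        for k in range(n,0,-1):
            t=(R.inv()*T).as_rotvec()/k;s=R.inv().apply(np.array(x)-p)/k
            row=np.r_[np.degrees(t)/6,s/40].round(2)
            if abs(row).max()>1: print("!too big",row)
            p=p+R.apply(row[3:]*40);R=R*Ro.from_rotvec(np.radians(row[:3]*6));out.append(list(row)+[g])
    for k in range(0,len(out),10): print("[ "+", ".join(",".join("%g"%(a+0) for a in q) for q in out[k:k+10])+" ]")
    return p,R
def now():
    from plant import r
    s=r.sense();R=Ro.from_rotvec(s["eef_rot"]);y=R.apply([0,1,0])
    print("t",round(s["clock"],2),"p",s["position"].round(1),"H",np.degrees(np.arctan2(y[1],y[0])).round(1),"z",R.apply([0,0,1]).round(3),"F",s["contact_force"].round(1),"w",s["gripper_width"].round(1),"ff",round(s["finger_force"],1),"q",s["joint_positions"].round(2))
    return s["position"],R
E
python3 - <<'E'
from h import *
p,R=now();plan(p,R,[((452.5,-345,110),-20,.7,10)])
E
```

```text
Traceback (most recent call last):
  File "h.py", line 28, in now
    print("t",round(s["clock"],2),"p",s["position"].round(1),"H",np.degrees(np.arctan2(y[1],y[0])).round(1),"z",R.apply([0,0,1]).round(3),"F",s["contact_force"].round(1),"w",s["gripper_width"].round(1),"ff",round(s["finger_force"],1),"q",s["joint_positions"].round(2))
                                                                                                                                                                              ^^^^^^^^^^^^^^^^^^^^^^^^
AttributeError: 'float' object has no attribute 'round'
```

```bash
sed -i 's/s\["gripper_width"\].round(1)/round(s["gripper_width"],1)/' h.py
python3 - <<'E'
from h import *
p,R=now();plan(p,R,[((452.5,-345,110),-20,.7,10)])
E
```

```text
t 0.1 p [ 273.2 -561.5  235.5] H -64.1 z [-0.001  0.002 -1.   ] F [-0.4 -0.2  0.6] w 87.1 ff 0.0 q [-1.24  0.22  1.53 -0.    1.39 -0.13]
[ 0,0,-0.73,0.64,-0.29,0.31,0.7, 0,0,-0.73,0.66,-0.24,0.31,0.7, 0,0,-0.74,0.68,-0.19,0.32,0.7, 0,0,-0.73,0.69,-0.14,0.31,0.7, 0,0,-0.74,0.7,-0.08,0.32,0.7, 0,0,-0.73,0.7,-0.03,0.31,0.7, 0,0,-0.74,0.7,0.02,0.32,0.7, 0,0,-0.73,0.7,0.08,0.31,0.7, -0.01,-0.01,-0.74,0.69,0.13,0.32,0.7, 0,0,-0.73,0.67,0.19,0.31,0.7 ]
```

>>> step_arm(deltas=[0, 0, -0.73, 0.64, -0.29, 0.31, 0.7, 0, 0, -0.73, 0.66, -0.24, 0.31, 0.7, 0, 0, -0.74, 0.68, -0.19, 0.32, 0.7, 0, 0, -0.73, 0.69, -0.14, 0.31, 0.7, 0, 0, -0.74, 0.7, -0.08, 0.32, 0.7, 0, 0, -0.73, 0.7, -0.03, 0.31, 0.7, 0, 0, -0.74, 0.7, 0.02, 0.32, 0.7, 0, 0, -0.73, 0.7, 0.08, 0.31, 0.7, 0, 0, -0.74, 0.69, 0.13, 0.32, 0.7, 0, 0, -0.73, 0.67, 0.19, 0.31, 0.7], newtons=10)

```text
clock: 0.93
position: [453.2, -344.3, 109.9]
eef_rot: [-2.57, -1.806, 0.0]
contact_force: [-0.1, 0.3, -0.0]
gripper_width: 61.0
finger_force: 0.0
```

```bash
python3 - <<'E'
from h import *
from plant import cams
p,R=now();i=cams.get_image("wrist")
W=i["world_to_cam"];print("wcam",-(W[:3,:3].T@W[:3,3]))
im=i["frame"][:,:,::-1].copy()
q=proj(i,np.array([452.5,-345,30]));print(q);cv2.circle(im,tuple(int(a) for a in q),5,(0,0,255),1)
cv2.imwrite("pics/w1.png",im);pickle.dump(i,open("w1.pkl","wb"))
plan(p,R,[((452.5,-345,18),-20,.7,4),((452.5,-345,18),-20,.05,6)])
E
```

```text
t 0.93 p [ 453.2 -344.3  109.9] H -19.8 z [-0.001  0.001 -1.   ] F [-0.1  0.3 -0. ] w 61.0 ff 0.0 q [-0.79  0.21  1.78  0.    1.14 -0.44]
wcam [ 478.59360043 -275.09863471  257.70618116]
[280.77460609 228.04789755]
[ 0,0,0.01,-0.01,0,0.57,0.7, 0,0,0.01,0,0,0.58,0.7, 0,0,0.01,-0.01,0,0.57,0.7, -0.01,0,0,0,-0.01,0.58,0.7, 0,0,0,0,0,0,0.05, 0,0,0,0,0,0,0.05, 0,0,0,0,0,0,0.05, 0,0,0,0,0,0,0.05, 0,0,0,0,0,0,0.05, 0,0,0,0,0,0,0.05 ]
```

View pics/w1.png

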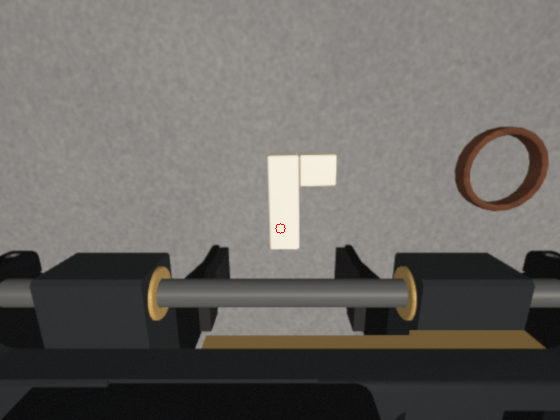

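The wrist view shows the foam L with its long leg from (284,155) to (284,248). My target at (281,228) lies on the leg and the heading is aligned.

>>> step_arm(deltas=[0, 0, 0, 0, 0.03, 0.57, 0.7, 0, 0, 0, 0, 0, 0.58, 0.7, 0, 0, 0, 0, 0, 0.57, 0.7, 0, 0, 0, 0, 0, 0.58, 0.7, 0, 0, 0, 0, 0, 0, 0.05, 0, 0, 0, 0, 0, 0, 0.05, 0, 0, 0, 0, 0, 0, 0.05, 0, 0, 0, 0, 0, 0, 0.05, 0, 0, 0, 0, 0, 0, 0.05, 0, 0, 0, 0, 0, 0, 0.05], newtons=10)

```text
clock: 1.82
position: [454.1, -346.5, 19.7]
eef_rot: [2.573, 1.801, 0.0]
contact_force: [0.5, 0.8, 1.0]
gripper_width: 28.8
finger_force: 0.0
```

```bash
python3 - <<'E'
from h import *
p,R=now()
print(bw(-35,-25))
# tool y along box x: heading 9.3
p,R=plan(p,R,[((452.5,-345,160),-20,.05,4),((*bw(-40,-20),165),9.3,.05,16)])
plan(p,R,[((*bw(-40,-20),95),9.3,.05,2),((*bw(-40,-20),95),9.3,.7,4),((*bw(-40,-20),165),9.3,.6,4)])
E
```

```text
t 1.82 p [ 454.1 -346.5   19.7] H -20.0 z [ 0.001 -0.001 -1.   ] F [0.5 0.8 1. ] w 28.8 ff 0.0 q [-0.79  0.35  1.82 -0.    0.98 -0.44]
[476.50014545 195.67247335]
[ 0,0,0,0,-0.01,-0.88,0.05, 0,0,0,0.01,-0.01,-0.88,0.05, 0,0,0,0,-0.01,-0.87,0.05, 0.01,0,0,0.01,-0.02,-0.88,0.05, 0,0,-0.31,0.81,-0.26,-0.01,0.05, 0,0,-0.31,0.82,-0.24,-0.01,0.05, 0,0,-0.3,0.82,-0.21,-0.01,0.05, 0,0,-0.31,0.83,-0.19,-0.01,0.05, 0,0,-0.3,0.84,-0.16,-0.01,0.05, 0,0,-0.31,0.84,-0.13,-0.01,0.05 ]
[ 0,0,-0.3,0.85,-0.1,-0.01,0.05, 0,0,-0.31,0.85,-0.08,-0.01,0.05, 0,0,-0.3,0.85,-0.05,-0.01,0.05, 0,0,-0.31,0.85,-0.02,-0.01,0.05, 0,0,-0.3,0.85,0,0,0.05, 0,0,-0.31,0.85,0.03,-0.01,0.05, 0,0,-0.3,0.85,0.06,0,0.05, 0,0,-0.31,0.85,0.08,-0.01,0.05, 0,0,-0.3,0.84,0.11,0,0.05, 0,0,-0.31,0.84,0.14,-0.01,0.05 ]
[ 0,0,0,0,0,0.88,0.05, 0,0,0,0,0,0.87,0.05, 0,0,0,0,0,0,0.7, 0,0,0,0,0,0,0.7, 0,0,0,0,0,0,0.7, 0,0,0,0,0,0,0.7, 0,0,0,0,0,-0.44,0.6, 0,0,0,0,0,-0.44,0.6, 0,0,0,0,0,-0.43,0.6, 0,0,0,0,0,-0.44,0.6 ]
```

>>> step_arm(deltas=[0, 0, 0, 0, 0, 0, 0.05, 0, 0, 0, 0, 0, 0, 0.05, 0, 0, 0, 0, 0, 0, 0.05, 0, 0, 0, 0, 0, 0, 0.05, 0, 0, 0, 0, 0, 0, 0.05, 0, 0, 0, 0, 0, -0.5, 0.05, 0, 0, 0, 0, 0, -0.75, 0.05, 0, 0, 0, 0, 0, -0.75, 0.05, 0, 0, 0, 0, 0, -0.75, 0.05, 0, 0, 0, 0, 0, -0.75, 0.05], newtons=10)

```text
clock: 2.65
position: [453.6, -345.8, 159.8]
eef_rot: [-2.573, -1.801, 0.0]
contact_force: [-0.3, -0.5, -0.4]
gripper_width: 24.2
finger_force: 10.0
```

```bash
python3 - <<'E'
from h import *
p,R=now()
p,R=plan(p,R,[((*bw(-40,-20),165),9.3,.05,17),((*bw(-40,-20),95),9.3,.05,3)])
E
```

```text
t 2.65 p [ 453.6 -345.8  159.8] H -20.0 z [-0.001  0.001 -1.   ] F [-0.3 -0.5 -0.4] w 24.2 ff 10.0 q [-0.79  0.16  1.75  0.    1.24 -0.44]
[ 0,0,-0.29,0.76,-0.25,-0.01,0.05, 0,0,-0.29,0.77,-0.23,-0.01,0.05, 0,0,-0.29,0.78,-0.2,-0.01,0.05, 0,0,-0.29,0.78,-0.18,-0.01,0.05, 0,0,-0.29,0.79,-0.16,-0.01,0.05, 0,0,-0.29,0.79,-0.13,-0.01,0.05, 0,0,-0.29,0.8,-0.11,-0.01,0.05, 0,0,-0.29,0.8,-0.08,-0.01,0.05, 0,0,-0.29,0.8,-0.06,0,0.05, 0,0,-0.28,0.8,-0.04,-0.01,0.05 ]
[ 0,0,-0.29,0.8,-0.01,0,0.05, 0,0,-0.28,0.8,0.01,-0.01,0.05, 0,0,-0.29,0.8,0.04,0,0.05, 0,0,-0.28,0.8,0.06,-0.01,0.05, 0,0,-0.29,0.8,0.08,0,0.05, 0,0,-0.28,0.8,0.11,-0.01,0.05, 0,-0.01,-0.29,0.79,0.13,0,0.05, 0,0,0,0,0,0.58,0.05, 0,0,0,0,0,0.58,0.05, 0,0,0,0,0,0.59,0.05 ]
```

>>> step_arm(deltas=[0, 0, -0.29, 0.76, -0.25, -0.01, 0.05, 0, 0, -0.29, 0.77, -0.23, -0.01, 0.05, 0, 0, -0.29, 0.78, -0.2, -0.01, 0.05, 0, 0, -0.29, 0.78, -0.18, -0.01, 0.05, 0, 0, -0.29, 0.79, -0.16, -0.01, 0.05, 0, 0, -0.29, 0.79, -0.13, -0.01, 0.05, 0, 0, -0.29, 0.8, -0.11, -0.01, 0.05, 0, 0, -0.29, 0.8, -0.08, -0.01, 0.05, 0, 0, -0.29, 0.8, -0.06, 0, 0.05, 0, 0, -0.28, 0.8, -0.04, -0.01, 0.05])

```text
clock: 3.48
position: [463.7, -23.5, 162.3]
eef_rot: [-2.271, -2.17, -0.0]
contact_force: [0.6, -0.7, -0.1]
gripper_width: 24.3
finger_force: 10.0
```

>>> step_arm(deltas=[0, 0, -0.29, 0.8, -0.01, 0, 0.05, 0, 0, -0.28, 0.8, 0.01, -0.01, 0.05, 0, 0, -0.29, 0.8, 0.04, 0, 0.05, 0, 0, -0.28, 0.8, 0.06, -0.01, 0.05, 0, 0, -0.29, 0.8, 0.08, 0, 0.05, 0, 0, -0.28, 0.8, 0.11, -0.01, 0.05, 0, 0, -0.29, 0.79, 0.13, 0, 0.05, 0, 0, 0, 0, 0, 0.58, 0.05, 0, 0, 0, 0, 0, 0.58, 0.05, 0, 0, 0, 0, 0, 0.59, 0.05])

```text
clock: 4.32
position: [471.3, 200.4, 93.1]
eef_rot: [2.031, 2.396, 0.002]
contact_force: [0.3, 0.0, -0.1]
gripper_width: 24.0
finger_force: 10.0
```

```bash
python3 - <<'E'
from h import *
from plant import cams
p,R=now();print(bw(-40,-20))
i=cams.get_image("scene");cv2.imwrite("pics/s1.png",i["frame"][60:360,200:,::-1])
E
```

```text
t 4.32 p [471.3 200.4  93.1] H 9.4 z [ 0.001  0.    -1.   ] F [ 0.3  0.  -0.1] w 24.0 ff 10.0 q [0.25 0.11 1.94 0.   1.09 0.08]
[470.75784777 199.79873283]
```

View pics/s1.png

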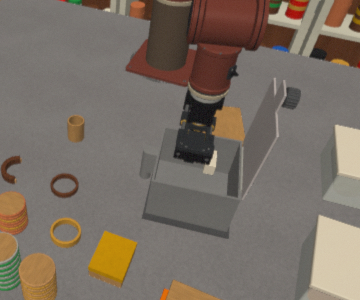

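Foam hangs inside the box and the arm is clear of the lid. Now release, opening only to 0.5 because of the wall, then go for the half bangle.

>>> step_arm(deltas=[0, 0, 0, 0, 0, 0, 0.48, 0, 0, 0, 0, 0, 0, 0.48, 0, 0, 0, 0, 0, 0, 0.48, 0, 0, 0, 0, 0, 0, 0.48, 0, 0, 0, 0, 0, 0, 0.48, 0, 0, 0, 0, 0, -0.45, 0.48, 0, 0, 0, 0, 0, -0.45, 0.48, 0, 0, 0, 0, 0, -0.45, 0.48, 0, 0, 0, 0, 0, -0.45, 0.48, 0, 0, 0, 0, 0, 0, 0.48])

```text
clock: 5.2
position: [474.1, 200.0, 170.7]
eef_rot: [2.031, 2.391, 0.011]
contact_force: [0.9, 0.2, 0.0]
gripper_width: 41.8
finger_force: 0.0
```

```bash
python3 - <<'E'
from h import *
p,R=now()
p,R=plan(p,R,[((645,-208,150),-68,.6,20),])
E
```

```text
t 5.2 p [474.1 200.  170.7] H 9.3 z [ 0.008  0.002 -1.   ] F [0.9 0.2 0. ] w 41.8 ff 0.0 q [0.25 0.01 1.89 0.   1.24 0.08]
[ 0,0,0.64,-0.54,0.13,0.03,0.6, 0,0,0.64,-0.53,0.16,0.03,0.6, 0,0,0.64,-0.52,0.2,0.03,0.6, 0,0,0.65,-0.5,0.23,0.03,0.6, 0,0,0.64,-0.48,0.27,0.03,0.6, 0,0,0.65,-0.47,0.3,0.03,0.6, 0,0,0.64,-0.44,0.33,0.03,0.6, 0,-0.01,0.65,-0.42,0.36,0.02,0.6, 0,-0.01,0.64,-0.4,0.39,0.03,0.6, 0,0,0.65,-0.37,0.41,0.03,0.6 ]
[ 0,-0.01,0.64,-0.34,0.43,0.03,0.6, 0.01,-0.01,0.65,-0.31,0.46,0.02,0.6, 0,0,0.64,-0.28,0.48,0.03,0.6, 0.01,0,0.65,-0.25,0.49,0.02,0.6, 0,-0.01,0.64,-0.21,0.51,0.02,0.6, 0.01,0,0.65,-0.18,0.52,0.03,0.6, 0,-0.01,0.64,-0.14,0.53,0.02,0.6, 0.01,0,0.65,-0.1,0.54,0.03,0.6, 0,-0.01,0.64,-0.06,0.55,0.02,0.6, 0.01,0,0.65,-0.03,0.56,0.03,0.6 ]
```

>>> step_arm(deltas=[0, 0, 0.64, -0.54, 0.13, 0.03, 0.6, 0, 0, 0.64, -0.53, 0.16, 0.03, 0.6, 0, 0, 0.64, -0.52, 0.2, 0.03, 0.6, 0, 0, 0.65, -0.5, 0.23, 0.03, 0.6, 0, 0, 0.64, -0.48, 0.27, 0.03, 0.6, 0, 0, 0.65, -0.47, 0.3, 0.03, 0.6, 0, 0, 0.64, -0.44, 0.33, 0.03, 0.6, 0, 0, 0.65, -0.42, 0.36, 0.02, 0.6, 0, 0, 0.64, -0.4, 0.39, 0.03, 0.6, 0, 0, 0.65, -0.37, 0.41, 0.03, 0.6])

```text
clock: 6.03
position: [557.1, -6.1, 153.8]
eef_rot: [2.714, 1.582, 0.0]
contact_force: [0.9, 0.1, -0.4]
gripper_width: 52.3
finger_force: 0.0
```

>>> step_arm(deltas=[0, 0, 0.64, -0.34, 0.43, 0.03, 0.6, 0, 0, 0.65, -0.31, 0.46, 0.02, 0.6, 0, 0, 0.64, -0.28, 0.48, 0.03, 0.6, 0, 0, 0.65, -0.25, 0.49, 0.02, 0.6, 0, 0, 0.64, -0.21, 0.51, 0.02, 0.6, 0, 0, 0.65, -0.18, 0.52, 0.03, 0.6, 0, 0, 0.64, -0.14, 0.53, 0.02, 0.6, 0, 0, 0.65, -0.1, 0.54, 0.03, 0.6, 0, 0, 0.64, -0.06, 0.55, 0.02, 0.6, 0, 0, 0.65, -0.03, 0.56, 0.03, 0.6])

```text
clock: 6.87
position: [642.4, -209.7, 143.6]
eef_rot: [-3.085, -0.594, 0.0]
contact_force: [0.0, 0.5, 0.5]
gripper_width: 52.1
finger_force: 0.0
```

```bash
python3 - <<'E'
from h import *
from plant import cams
p,R=now();i=cams.get_image("wrist")
im=i["frame"][:,:,::-1].copy()
for X in((645,-208,20),(632.6,-176.4,20)):
    q=proj(i,np.array(X));print(q);cv2.circle(im,tuple(int(a) for a in q),4,(0,0,255),1)
pickle.dump(i,open("w2.pkl","wb"));cv2.imwrite("pics/w2.png",im)
plan(p,R,[((645,-208,18),-68,.5,6),((645,-208,18),-68,.0,4)])
E
```

```text
t 6.87 p [ 642.4 -209.7  143.6] H -68.2 z [-0.  0. -1.] F [0.  0.5 0.5] w 52.1 ff 0.0 q [-0.43  0.41  1.47  0.    1.26  0.76]
[280.50887461 209.43325857]
[243.56550271 209.18901837]
[ 0,0,-0.01,0.01,0,0.52,0.5, 0,0,-0.01,0.01,0,0.52,0.5, 0,0,0,0.01,0,0.53,0.5, 0,0,-0.01,0.02,-0.01,0.52,0.5, 0,0,0,0.01,0,0.53,0.5, 0,0,-0.01,0.02,-0.01,0.52,0.5, 0,0,0,0,0,0,0, 0,0,0,0,0,0,0, 0,0,0,0,0,0,0, 0,0,0,0,0,0,0 ]
```

View pics/w2.png

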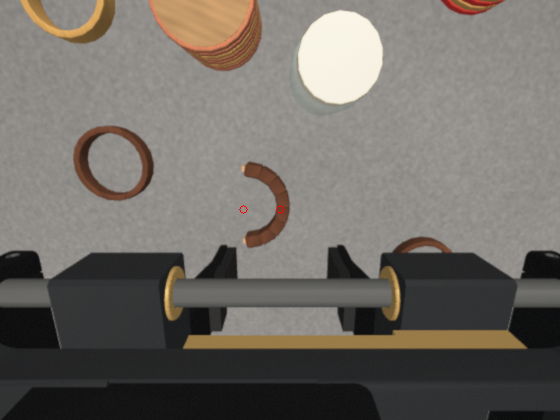

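The wrist view shows the half ring's band mid at about (281,205). My marker at (281,209) is about 3 mm off along tool x, so I shift by that and descend.

>>> step_arm(deltas=[0, 0, 0, 0.03, 0, 0.52, 0.5, 0, 0, 0, 0.03, 0, 0.52, 0.5, 0, 0, 0, 0.03, 0, 0.53, 0.5, 0, 0, 0, 0.03, 0, 0.52, 0.5, 0, 0, 0, 0.02, 0, 0.53, 0.5, 0, 0, 0, 0.02, 0, 0.5, 0.5, 0, 0, 0, 0, 0, 0, 0, 0, 0, 0, 0, 0, 0, 0, 0, 0, 0, 0, 0, 0, 0, 0, 0, 0, 0, 0, 0, 0], newtons=15)

```text
clock: 7.75
position: [648.5, -206.4, 20.2]
eef_rot: [3.083, 0.599, 0.001]
contact_force: [-0.2, 0.3, 1.4]
gripper_width: 24.4
finger_force: 0.0
```

>>> step_arm(deltas=[0, 0, 0, 0, 0, 0, 0, 0, 0, 0, 0, 0, 0, 0, 0, 0, 0, 0, 0, 0, 0, 0, 0, 0, 0, 0, 0, 0, 0, 0, 0, 0, 0, 0, 0, 0, 0, 0, 0, 0, -0.5, 0, 0, 0, 0, 0, 0, -0.75, 0, 0, 0, 0, 0, 0, -0.75, 0, 0, 0, 0, 0, 0, -0.75, 0, 0, 0, 0, 0, 0, -0.75, 0])

```text
clock: 8.58
position: [647.7, -206.1, 160.1]
eef_rot: [-3.083, -0.599, 0.001]
contact_force: [0.6, 0.7, -0.4]
gripper_width: 13.2
finger_force: 15.2
```

```bash
python3 - <<'E'
from h import *
p,R=now()
# half hangs toward -tool y; place at box (30,-30)
t=bw(25,-20)
plan(p,R,[((*t,165),9.3,0,17),((*t,95),9.3,0,3)])
E
```

```text
t 8.58 p [ 647.7 -206.1  160.1] H -68.0 z [-0.001  0.    -1.   ] F [ 0.6  0.7 -0.4] w 13.2 ff 15.2 q [-0.42  0.41  1.44  0.    1.29  0.76]
[ 0,0,-0.76,0.08,-0.63,-0.01,0, 0,0,-0.76,0.13,-0.62,-0.01,0, 0,0,-0.76,0.17,-0.61,-0.01,0, 0,0,-0.76,0.22,-0.59,-0.01,0, 0,0,-0.76,0.27,-0.58,-0.01,0, 0,0,-0.76,0.31,-0.55,-0.01,0, 0,0,-0.76,0.36,-0.53,-0.01,0, 0,0,-0.76,0.4,-0.49,0,0, 0,0,-0.76,0.43,-0.46,-0.01,0, 0,0,-0.76,0.47,-0.43,0,0 ]
[ 0,0,-0.76,0.5,-0.39,-0.01,0, 0,0,-0.75,0.53,-0.35,0,0, 0,0,-0.76,0.56,-0.3,-0.01,0, 0,0,-0.75,0.58,-0.26,0,0, 0,0,-0.76,0.6,-0.21,-0.01,0, 0,0,-0.75,0.61,-0.16,0,0, -0.01,-0.01,-0.76,0.63,-0.11,-0.01,0, 0,0,0,0,0,0.58,0, 0,0,0,0,0,0.59,0, 0,0.01,0,0,0,0.58,0 ]
```

>>> step_arm(deltas=[0, 0, -0.76, 0.08, -0.63, -0.01, 0, 0, 0, -0.76, 0.13, -0.62, -0.01, 0, 0, 0, -0.76, 0.17, -0.61, -0.01, 0, 0, 0, -0.76, 0.22, -0.59, -0.01, 0, 0, 0, -0.76, 0.27, -0.58, -0.01, 0, 0, 0, -0.76, 0.31, -0.55, -0.01, 0, 0, 0, -0.76, 0.36, -0.53, -0.01, 0, 0, 0, -0.76, 0.4, -0.49, 0, 0, 0, 0, -0.76, 0.43, -0.46, -0.01, 0, 0, 0, -0.76, 0.47, -0.43, 0, 0])

```text
clock: 9.42
position: [581.1, 39.8, 162.2]
eef_rot: [-2.607, -1.752, 0.0]
contact_force: [0.0, -0.2, -1.1]
gripper_width: 12.8
finger_force: 15.2
```

>>> step_arm(deltas=[0, 0, -0.76, 0.5, -0.39, -0.01, 0, 0, 0, -0.75, 0.53, -0.35, 0, 0, 0, 0, -0.76, 0.56, -0.3, -0.01, 0, 0, 0, -0.75, 0.58, -0.26, 0, 0, 0, 0, -0.76, 0.6, -0.21, -0.01, 0, 0, 0, -0.75, 0.61, -0.16, 0, 0, 0, 0, -0.76, 0.63, -0.11, -0.01, 0, 0, 0, 0, 0, 0, 0.58, 0, 0, 0, 0, 0, 0, 0.59, 0, 0, 0, 0, 0, 0, 0.58, 0])

```text
clock: 10.25
position: [535.3, 211.1, 93.6]
eef_rot: [2.031, 2.396, 0.001]
contact_force: [-0.1, -0.5, -0.4]
gripper_width: 13.2
finger_force: 15.2
```

>>> step_arm(deltas=[0, 0, 0, 0, 0, 0, 0.48, 0, 0, 0, 0, 0, 0, 0.48, 0, 0, 0, 0, 0, 0, 0.48, 0, 0, 0, 0, 0, 0, 0.48, 0, 0, 0, 0, 0, 0, 0.48, 0, 0, 0, 0, 0, -0.45, 0.48, 0, 0, 0, 0, 0, -0.45, 0.48, 0, 0, 0, 0, 0, -0.45, 0.48, 0, 0, 0, 0, 0, -0.45, 0.48, 0, 0, 0, 0, 0, 0, 0.6])

```text
clock: 11.08
position: [538.5, 210.9, 171.9]
eef_rot: [2.03, 2.39, 0.012]
contact_force: [0.6, 0.4, 0.1]
gripper_width: 44.1
finger_force: 0.0
```

```bash
python3 - <<'E'
from h import *
p,R=now()
plan(p,R,[((450,-106.5,130),-10,.8,10)])
E
```

```text
t 11.08 p [538.5 210.9 171.9] H 9.3 z [ 0.009  0.002 -1.   ] F [0.6 0.4 0.1] w 44.1 ff 0.0 q [0.24 0.16 1.72 0.   1.25 0.07]
[ 0.01,0,0.32,-0.75,-0.35,0.1,0.8, 0.01,0,0.32,-0.76,-0.32,0.1,0.8, 0.01,0,0.32,-0.77,-0.3,0.1,0.8, 0.01,0,0.32,-0.78,-0.27,0.1,0.8, 0.01,0,0.32,-0.79,-0.24,0.1,0.8, 0.01,0,0.32,-0.79,-0.22,0.1,0.8, 0.01,0,0.32,-0.8,-0.19,0.11,0.8, 0,-0.01,0.33,-0.81,-0.16,0.1,0.8, 0.01,0,0.32,-0.81,-0.14,0.11,0.8, 0,-0.01,0.33,-0.81,-0.11,0.1,0.8 ]
```

>>> step_arm(deltas=[0, 0, 0.32, -0.75, -0.35, 0.0, 0.8, 0, 0, 0.32, -0.76, -0.32, 0.0, 0.8, 0, 0, 0.32, -0.77, -0.3, 0.1, 0.8, 0, 0, 0.32, -0.78, -0.27, 0.1, 0.8, 0, 0, 0.32, -0.79, -0.24, 0.1, 0.8, 0, 0, 0.32, -0.79, -0.22, 0.1, 0.8, 0, 0, 0.32, -0.8, -0.19, 0.11, 0.8, 0, 0, 0.33, -0.81, -0.16, 0.2, 0.8, 0, 0, 0.32, -0.81, -0.14, 0.21, 0.8, 0, 0, 0.33, -0.81, -0.11, 0.2, 0.8])

```text
clock: 11.92
position: [446.3, -108.7, 121.3]
eef_rot: [2.407, 2.017, 0.001]
contact_force: [-0.0, 0.3, 0.1]
gripper_width: 69.3
finger_force: 0.0
```

```bash
python3 - <<'E'
from h import *
from plant import cams
p,R=now();i=cams.get_image("wrist");t=cams.get_image("top")
im=i["frame"][:,:,::-1].copy()
for X in((450,-106.5,60),):
    q=proj(i,np.array(X));print(q);cv2.circle(im,tuple(int(a) for a in q),4,(0,0,255),1)
F=i["frame"].astype(int);m=((F[:,:,0]-F[:,:,2])>25).astype(np.uint8)
k,l,st,c=cv2.connectedComponentsWithStats(m)
for a,b in zip(st[1:],c[1:]):
    if a[4]>300: print(a,b.round())
cv2.imwrite("pics/w3.png",cv2.hconcat([cv2.resize(im,None,fx=.7,fy=.7),cv2.resize(t["frame"][150:300,80:280,::-1],(392,294))]))
plan(p,R,[((450,-106.5,35),-10,.8,4),((450,-106.5,35),-10,.2,6)])
E
```

```text
t 11.92 p [ 446.3 -108.7  121.3] H -10.1 z [ 0.001 -0.001 -1.   ] F [-0.   0.3  0.1] w 69.3 ff 0.0 q [-0.41 -0.06  2.06  0.    1.15 -0.23]
[285.65206108 231.04993955]
[ 441   63   93   89 3018] [490. 106.]
[ 259  184   63   73 2876] [290. 222.]
[131 266  27  55 773] [141. 293.]
[407 266  27  55 769] [423. 293.]
[ 219  330  341   19 5258] [398. 340.]
[ 0,0,0,0.02,0.02,0.54,0.8, 0,0,-0.01,0.02,0.02,0.54,0.8, 0.01,0,0,0.01,0.02,0.54,0.8, 0,0,-0.01,0.02,0.02,0.54,0.8, 0,0,0,0,0,0,0.2, 0,0,0,0,0,0,0.2, 0,0,0,0,0,0,0.2, 0,0,0,0,0,0,0.2, 0,0,0,0,0,0,0.2, 0,0,0,0,0,0,0.2 ]
```

View pics/w3.png

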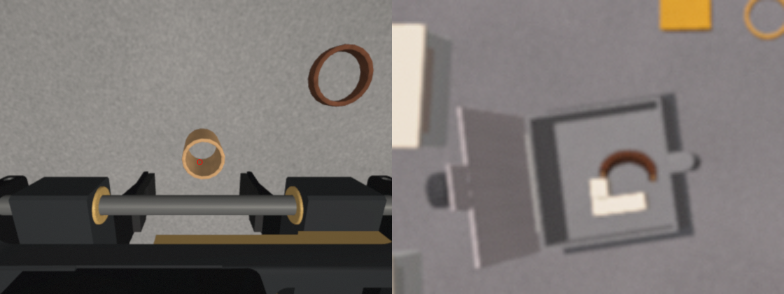

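Both foam and half bangle are in the box; the core's top ring centre is at about (291,226) in wrist pixels, about 4 mm beyond my marker. I include that in the descent.

>>> step_arm(deltas=[0, 0, 0, 0.04, 0.05, 0.5, 0.8, 0, 0, 0, 0.04, 0.05, 0.54, 0.8, 0, 0, 0, 0.04, 0.04, 0.54, 0.8, 0, 0, 0, 0.03, 0.04, 0.54, 0.8, 0, 0, 0, 0, 0, 0, 0.2, 0, 0, 0, 0, 0, 0, 0.2, 0, 0, 0, 0, 0, 0, 0.2, 0, 0, 0, 0, 0, 0, 0.2, 0, 0, 0, 0, 0, 0, 0.2, 0, 0, 0, 0, 0, 0, 0.2], newtons=8)

```text
clock: 12.85
position: [456.2, -102.8, 38.1]
eef_rot: [2.405, 2.018, 0.002]
contact_force: [-0.2, 1.0, 4.6]
gripper_width: 45.4
finger_force: 8.0
```

>>> step_arm(deltas=[0, 0, 0, 0, 0, 0, 0.2, 0, 0, 0, 0, 0, 0, 0.2, 0, 0, 0, 0, 0, 0, 0.2, 0, 0, 0, 0, 0, -0.5, 0.2, 0, 0, 0, 0, 0, -0.75, 0.2, 0, 0, 0, 0, 0, -0.75, 0.2, 0, 0, 0, 0, 0, -0.75, 0.2, 0, 0, 0, 0, 0, -0.75, 0.2, 0, 0, 0, 0, 0, -0.5, 0.2, 0, 0, 0, 0, 0, 0, 0.2])

```text
clock: 13.68
position: [457.8, -103.6, 202.3]
eef_rot: [2.4, 2.014, 0.007]
contact_force: [1.3, 0.0, 0.8]
gripper_width: 45.2
finger_force: 8.0
```

```bash
python3 - <<'E'
from h import *
p,R=now()
t=bw(15,15)
plan(p,R,[((*t,190),9.3,.2,10),((*t,110),9.3,0.2,4),((*t,110),9.3,0.8,6)])
E
```

```text
t 13.68 p [ 457.8 -103.6  202.3] H -10.0 z [ 0.009 -0.004 -1.   ] F [1.3 0.  0.8] w 45.2 ff 8.0 q [-0.39 -0.14  1.96 -0.    1.31 -0.22]
[ 0.01,0,-0.32,0.88,0,0.03,0.2, 0.01,0,-0.32,0.88,0.03,0.03,0.2, 0.01,0,-0.32,0.88,0.06,0.03,0.2, 0.01,0,-0.32,0.88,0.09,0.03,0.2, 0.01,0.01,-0.32,0.87,0.12,0.03,0.2, 0.01,0,-0.32,0.87,0.15,0.03,0.2, 0.01,0.01,-0.32,0.86,0.18,0.03,0.2, 0,0,-0.33,0.86,0.2,0.03,0.2, 0.01,0.01,-0.32,0.85,0.23,0.03,0.2, 0,0,-0.33,0.84,0.27,0.02,0.2 ]
[ 0,0,0,0,0,0.5,0.2, 0,0,0,0,0,0.5,0.2, 0,0,0,0,0,0.5,0.2, 0,0,0,0,0,0.5,0.2, 0,0,0,0,0,0,0.8, 0,0,0,0,0,0,0.8, 0,0,0,0,0,0,0.8, 0,0,0,0,0,0,0.8, 0,0,0,0,0,0,0.8, 0,0,0,0,0,0,0.8 ]
```

>>> step_arm(deltas=[0, 0, -0.32, 0.88, 0, 0.03, 0.2, 0, 0, -0.32, 0.88, 0.03, 0.03, 0.2, 0, 0, -0.32, 0.88, 0.06, 0.03, 0.2, 0, 0, -0.32, 0.88, 0.09, 0.03, 0.2, 0, 0, -0.32, 0.87, 0.12, 0.03, 0.2, 0, 0, -0.32, 0.87, 0.15, 0.03, 0.2, 0, 0, -0.32, 0.86, 0.18, 0.03, 0.2, 0, 0, -0.33, 0.86, 0.2, 0.03, 0.2, 0, 0, -0.32, 0.85, 0.23, 0.03, 0.2, 0, 0, -0.33, 0.84, 0.27, 0.02, 0.2])

```text
clock: 14.52
position: [515.8, 246.3, 183.8]
eef_rot: [-2.031, -2.396, 0.002]
contact_force: [0.4, -0.1, 0.4]
gripper_width: 45.3
finger_force: 8.0
```

>>> step_arm(deltas=[0, 0, 0, 0, 0, 0.5, 0.2, 0, 0, 0, 0, 0, 0.5, 0.2, 0, 0, 0, 0, 0, 0.5, 0.2, 0, 0, 0, 0, 0, 0.5, 0.2, 0, 0, 0, 0, 0, 0, 0.7, 0, 0, 0, 0, 0, 0, 0.7, 0, 0, 0, 0, 0, 0, 0.7, 0, 0, 0, 0, 0, 0, 0.7, 0, 0, 0, 0, 0, -0.4, 0.7, 0, 0, 0, 0, 0, -0.6, 0.7])

```text
clock: 15.35
position: [515.3, 244.1, 144.2]
eef_rot: [-2.033, -2.393, 0.004]
contact_force: [0.9, 0.0, 0.1]
gripper_width: 60.6
finger_force: 0.0
```

```bash
python3 - <<'E'
from h import *
p,R=now();print(bw(15,15))
d=pickle.load(open("c.pkl","rb"));i=d["scene"];S=lambda u,v:((u+.5)*.7-.5,(v+.5)*.7-.5)
# predicted lid tongue edge/knob in scene and top for angles, compared with seen knob: top(148,352) scene(703,226)
for a in(1.6,1.65,1.7,1.75):
    y=90-200*np.cos(a)+15*np.sin(a); z=115+200*np.sin(a)+15*np.cos(a)
    X=np.r_[bw(0,y),z];print(a,X.round(),[((proj(d[n],X)+.5)/.7-.5).round() for n in("scene","top")])
for n,q in(("+x",(582,84)),):pass
for xx in(-90,90):
  for a in(1.6,1.65,1.7,1.75):
    X=np.r_[bw(xx,90-180*np.cos(a)+6*np.sin(a)),115+180*np.sin(a)+6*np.cos(a)];print(xx,a,((proj(d["top"],X)-[90,180])*3.5).round(),((proj(d["scene"],X)+.5)/.7).round())
E
```

```text
t 15.35 p [515.3 244.1 144.2] H 9.3 z [-0.003 -0.001 -1.   ] F [0.9 0.  0.1] w 60.6 ff 0.0 q [0.3  0.18 1.76 0.   1.21 0.14]
[519.37877843 243.22689306]
1.6 [489. 335. 314.] [array([692., 222.]), array([159., 351.])]
1.65 [487. 345. 313.] [array([700., 224.]), array([153., 352.])]
1.7 [486. 355. 311.] [array([707., 227.]), array([147., 353.])]
1.75 [484. 365. 309.] [array([715., 230.]), array([141., 353.])]
-90 1.6 [119. 373.] [678. 195.]
-90 1.65 [105. 374.] [684. 196.]
-90 1.7 [ 92. 376.] [691. 198.]
-90 1.75 [ 79. 378.] [697. 200.]
90 1.6 [88. 82.] [681. 279.]
90 1.65 [74. 84.] [688. 281.]
90 1.7 [61. 86.] [696. 283.]
90 1.75 [48. 88.] [703. 285.]
```

```bash
python3 - <<'E'
from h import *
p,R=now()
plan(p,R,[((*bw(-20,-25),250),9.3,0,4),((*bw(-55,-20),375),9.3,0,4),((*bw(-55,70),375),9.3,0,3),((*bw(-55,150),375),9.3,0,3),((*bw(-55,150),296),9.3,0,6)])
E
```

```text
t 15.35 p [515.3 244.1 144.2] H 9.3 z [-0.003 -0.001 -1.   ] F [0.9 0.  0.1] w 60.6 ff 0.0 q [0.3  0.18 1.76 0.   1.21 0.14]
[ -0.01,0,0,-0.26,-0.2,-0.66,0, -0.01,0,0,-0.26,-0.19,-0.66,0, 0,0,0,-0.26,-0.2,-0.66,0, -0.01,0,0,-0.26,-0.19,-0.66,0, 0,0,0,0.03,-0.22,-0.78,0, 0,0,0,0.03,-0.22,-0.78,0, 0,0,0,0.03,-0.22,-0.78,0, 0,0,0,0.03,-0.22,-0.79,0, 0,0,0,0.75,0,0,0, 0,0,0,0.75,0,0,0 ]
[ 0,0,0,0.75,0,0,0, 0,0,0,0.67,0,0,0, 0,0,0,0.67,0,0,0, 0,0,0,0.66,0,0,0, 0,0,0,0,0,0.33,0, 0,0,0,0,0,0.33,0, 0,0,0,0,0,0.33,0, 0,0,0,0,0,0.33,0, 0,0,0,0,0,0.33,0, 0,0,0,0,0,0.33,0 ]
```

>>> step_arm(deltas=[0, 0, 0, -0.26, -0.2, -0.66, 0.7, 0, 0, 0, -0.26, -0.19, -0.66, 0.7, 0, 0, 0, -0.26, -0.2, -0.66, 0, 0, 0, 0, -0.26, -0.19, -0.66, 0, 0, 0, 0, 0.03, -0.22, -0.78, 0, 0, 0, 0, 0.03, -0.22, -0.78, 0, 0, 0, 0, 0.03, -0.22, -0.78, 0, 0, 0, 0, 0.03, -0.22, -0.79, 0, 0, 0, 0, 0.4, 0, 0, 0, 0, 0, 0, 0.4, 0, 0, 0])

```text
clock: 16.18
position: [452.8, 229.4, 381.2]
eef_rot: [2.032, 2.389, 0.013]
contact_force: [-0.3, 0.4, -0.2]
gripper_width: 15.9
finger_force: 0.0
```

```bash
python3 - <<'E'
from h import *
from plant import cams
p,R=now()
plan(p,R,[((*bw(-55,155),375),9.3,0,6),((*bw(-55,150),296),9.3,0,4)])
t=cams.get_image("top");s=cams.get_image("scene")
cv2.imwrite("pics/c1.png",cv2.hconcat([cv2.resize(t["frame"][150:300,80:280,::-1],(400,300)),cv2.resize(s["frame"][100:325,260:,::-1],(400,300))]))
E
```

```text
t 16.18 p [452.8 229.4 381.2] H 9.2 z [ 0.009  0.003 -1.   ] F [-0.3  0.4 -0.2] w 15.9 ff 0.0 q [ 0.31 -0.13  1.62 -0.    1.64  0.15]
[ 0.02,0,0,0.6,-0.01,0.03,0, 0.01,0,0,0.59,-0.01,0.03,0, 0.02,0,0,0.6,-0.01,0.02,0, 0.01,0,0,0.59,-0.01,0.03,0, 0.02,-0.01,-0.01,0.6,-0.01,0.02,0, 0.01,0,0,0.59,-0.01,0.03,0, 0,0,0,-0.03,0,0.49,0, 0,0,0,-0.03,0,0.49,0, 0,0,0,-0.03,0,0.5,0, 0,0,0,-0.03,0,0.49,0 ]
```

View pics/c1.png

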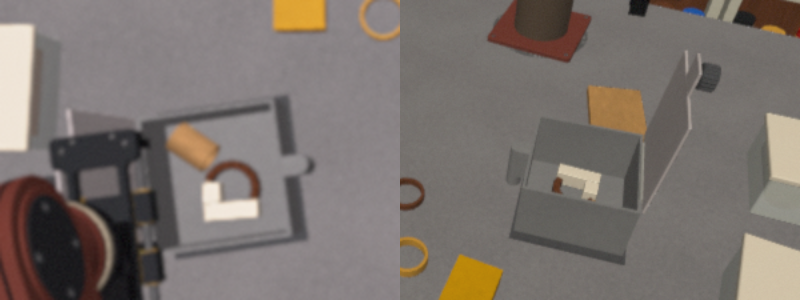

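All three pieces lie inside the box, with the core on its side at (193,147) in the left crop. Next: over the lid and behind it.

>>> step_arm(deltas=[0, 0, 0, 0.6, 0, 0.03, 0, 0, 0, 0, 0.59, 0, 0.03, 0, 0, 0, 0, 0.6, 0, 0.02, 0, 0, 0, 0, 0.59, 0, 0.03, 0, 0, 0, 0, 0.6, 0, 0.02, 0, 0, 0, 0, 0.59, 0, 0.03, 0, 0, 0, 0, -0.03, 0, 0.49, 0, 0, 0, 0, -0.03, 0, 0.49, 0, 0, 0, 0, -0.03, 0, 0.5, 0, 0, 0, 0, -0.03, 0, 0.49, 0])

```text
clock: 17.12
position: [429.6, 364.9, 290.2]
eef_rot: [2.033, 2.395, 0.001]
contact_force: [0.4, -1.1, 0.1]
gripper_width: 0.5
finger_force: 0.0
```

```bash
python3 - <<'E'
from h import *
p,R=now()
def tc(a): return np.r_[bw(-55,90-165*np.cos(a)+6*np.sin(a)+10),115+165*np.sin(a)+6*np.cos(a)+14]
d=R.apply([1,0,0]);print("tx",d, tc(1.6))
W=[(tc(1.6),9.3,0,4)]+[(tc(a),9.3,0,2) for a in np.linspace(1.6,.0,14)[1:]]
plan(p,R,W)
E
```

```text
t 17.12 p [429.6 364.9 290.2] H 9.3 z [ 0.001  0.    -1.   ] F [ 0.4 -1.1  0.1] w 0.5 ff 0.0 q [ 0.56  0.04  1.62 -0.    1.48  0.4 ]
tx [-1.62402122e-01  9.86724649e-01 -1.30452029e-04] [434.81474953 326.47056408 293.75444737]
[ 0,0,0,-0.24,-0.01,-0.02,0, 0,0,0,-0.24,-0.01,-0.02,0, 0,0,0,-0.24,0,-0.02,0, 0.01,0,0.01,-0.25,-0.01,-0.03,0, 0,0,0,-0.25,0,0,0, 0,0,0,-0.26,0,0,0, 0,0,0,-0.25,0,0.03,0, 0,0,0,-0.25,0,0.03,0, 0,0,0,-0.25,0,0.06,0, 0,0,0,-0.24,0,0.06,0 ]
[ 0,0,0,-0.24,0,0.09,0, 0,0,0,-0.24,0,0.09,0, 0,0,0,-0.22,0,0.12,0, 0,0,0,-0.23,0,0.12,0, 0,0,0,-0.21,0,0.15,0, 0,0,0,-0.2,0,0.14,0, 0,0,0,-0.19,0,0.17,0, 0,0,0,-0.19,0,0.17,0, 0,0,0,-0.17,0,0.19,0, 0,0,0,-0.16,0,0.2,0 ]
[ 0,0,0,-0.14,0,0.21,0, 0,0,0,-0.14,0,0.21,0, 0,0,0,-0.12,0,0.23,0, 0,0,0,-0.11,0,0.22,0, 0,0,0,-0.09,0,0.24,0, 0,0,0,-0.08,0,0.24,0, 0,0,0,-0.06,0,0.25,0, 0,0,0,-0.05,0,0.25,0, 0,0,0,-0.03,0,0.25,0, 0,0,0,-0.02,0,0.25,0 ]
```

>>> step_arm(deltas=[0, 0, 0, -0.24, 0, -0.02, 0, 0, 0, 0, -0.24, 0, -0.02, 0, 0, 0, 0, -0.24, 0, -0.02, 0, 0, 0, 0, -0.25, 0, -0.03, 0, 0, 0, 0, -0.25, 0, 0, 0, 0, 0, 0, -0.26, 0, 0, 0, 0, 0, 0, -0.25, 0, 0.03, 0, 0, 0, 0, -0.25, 0, 0.03, 0, 0, 0, 0, -0.25, 0, 0.06, 0, 0, 0, 0, -0.24, 0, 0.06, 0])

```text
clock: 17.95
position: [445.6, 266.8, 286.9]
eef_rot: [2.034, 2.394, 0.0]
contact_force: [0.8, 1.0, -0.1]
gripper_width: 0.3
finger_force: 0.7
```

```bash
python3 - <<'E'
from h import *
p,R=now()
E
```

```text
t 17.95 p [445.6 266.8 286.9] H 9.3 z [ 0.  0. -1.] F [ 0.8  1.  -0.1] w 0.3 ff 0.7 q [ 0.39 -0.06  1.73 -0.    1.47  0.23]
```

>>> step_arm(deltas=[0, 0, 0, -0.24, 0, 0.09, 0, 0, 0, 0, -0.24, 0, 0.09, 0, 0, 0, 0, -0.22, 0, 0.12, 0, 0, 0, 0, -0.23, 0, 0.12, 0, 0, 0, 0, -0.21, 0, 0.15, 0, 0, 0, 0, -0.2, 0, 0.14, 0, 0, 0, 0, -0.19, 0, 0.17, 0, 0, 0, 0, -0.19, 0, 0.17, 0, 0, 0, 0, -0.17, 0, 0.19, 0, 0, 0, 0, -0.16, 0, 0.2, 0])

```text
clock: 18.78
position: [458.8, 186.2, 228.6]
eef_rot: [2.034, 2.395, -0.0]
contact_force: [0.3, 1.3, 1.6]
gripper_width: 0.5
finger_force: 0.5
```

```bash
python3 - <<'E'
from h import *
from plant import cams
p,R=now()
s=cams.get_image("scene")
cv2.imwrite("pics/c2.png",cv2.resize(s["frame"][60:325,230:,::-1],None,fx=1.4,fy=1.4))
E
```

```text
t 18.78 p [458.8 186.2 228.6] H 9.3 z [-0. -0. -1.] F [0.3 1.3 1.6] w 0.5 ff 0.5 q [ 0.23 -0.09  1.87 -0.    1.36  0.06]
```

View pics/c2.png

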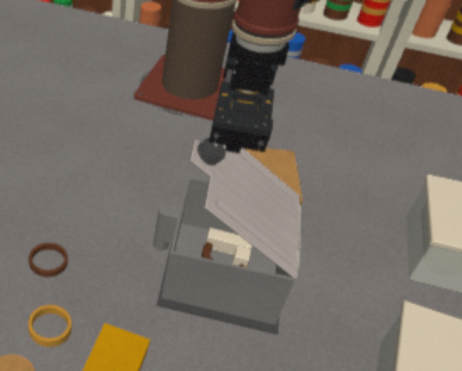

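The lid is following the finger, at about 35° open, with the knob at (210,150) clear of the gripper. I keep pressing it down.

>>> step_arm(deltas=[0, 0, 0, -0.14, 0, 0.21, 0, 0, 0, 0, -0.14, 0, 0.21, 0, 0, 0, 0, -0.12, 0, 0.23, 0, 0, 0, 0, -0.11, 0, 0.22, 0, 0, 0, 0, -0.09, 0, 0.24, 0, 0, 0, 0, -0.08, 0, 0.24, 0, 0, 0, 0, -0.06, 0, 0.25, 0, 0, 0, 0, -0.05, 0, 0.25, 0, 0, 0, 0, -0.03, 0, 0.25, 0, 0, 0, 0, -0.02, 0, 0.25, 0])

```text
clock: 19.67
position: [464.2, 153.6, 134.4]
eef_rot: [2.034, 2.394, 0.0]
contact_force: [-4.5, 0.2, 43.6]
gripper_width: 0.7
finger_force: 25.5
```

```bash
python3 - <<'E'
from h import *
p,R=now()
E
```

```text
t 19.67 p [464.2 153.6 134.4] H 9.3 z [ 0. -0. -1.] F [-4.5  0.2 43.6] w 0.7 ff 25.5 q [ 0.16 -0.01  1.97 -0.    1.17 -0.  ]
```

Shut: the fingertip is at z 120.4 against the lid top at 121. Lift off and locate the knob.

>>> step_arm(deltas=[0, 0, 0, 0, 0, -0.2, 0, 0, 0, 0, 0, 0, -0.7, 0, 0, 0, 0, 0, 0, -0.7, 0, 0, 0, 0, 0.2, 0, -0.6, 0.2, 0, 0, 0, 0.6, 0, 0, 0.4, 0, 0, 0, 0.8, 0, 0, 0.7, 0, 0, 0, 0.8, 0, 0, 0.7, 0, 0, 0, 0.4, 0, 0, 0.7, 0, 0, 0, 0, 0, 0, 0.7, 0, 0, 0, 0, 0, 0, 0.7])

```text
clock: 20.5
position: [445.5, 264.8, 222.5]
eef_rot: [-2.031, -2.397, 0.002]
contact_force: [0.2, -0.7, -0.1]
gripper_width: 39.1
finger_force: 0.0
```

```bash
python3 - <<'E'
from h import *
from plant import cams
p,R=now()
X=np.r_[bw(0,-110),147];print(X)
for n in("top","scene","wrist"):
    i=cams.get_image(n);q=proj(i,X).round(1);print(n,q)
    u,v=q.astype(int);w=20 if n!="wrist" else 120
    v0,u0=max(v-w,0),max(u-w,0);F=i["frame"][v0:v+w,u0:u+w].astype(int)
    if F.size==0: continue
    cv2.imwrite(f"k_{n}.png",cv2.resize(F[:,:,::-1].astype(np.uint8),(390,390)))
    k=(F.sum(2)<210).astype(np.uint8);N,l,st,c=cv2.connectedComponentsWithStats(k)
    for a,b in zip(st[1:],c[1:]):
        if a[4]>30: print(a,(b+[u0,v0]).round(1),ray(i,*(b+[u0,v0]),140)[:2].round(1))
a,b=cv2.imread("k_top.png"),cv2.imread("k_scene.png")
cv2.imwrite("pics/k.png",cv2.hconcat([a,b]))
E
```

```text
t 20.5 p [445.5 264.8 222.5] H 9.5 z [-0.001 -0.001 -1.   ] F [ 0.2 -0.7 -0.1] w 39.1 ff 0.0 q [ 0.38 -0.02  1.82 -0.    1.35  0.22]
[524.77642032 117.4458712  147.        ]
top [226.7 232.2]
scene [351.5 198.1]
[ 11  21  17  12 121] [349.3 205.3] [541.2 119. ]
wrist [341.  392.5]
[   0    0  160   14 1407] [302.  280.1] [470.5 219.3]
[ 112    0  128   64 5549] [409.1 305.7] [565.3 210.4]
[  0  35  11  24 222] [225.3 317.3] [411.3 173.4]
[    0    76   240    72 17280] [340.5 383.5] [524.9 120.7]
```

View pics/k.png

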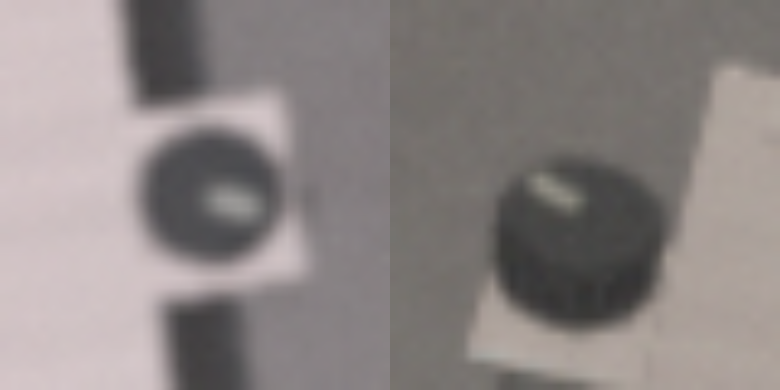

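Top crop: knob centre at (210,195), i.e. pixel (227.0,231.5), about 1.5 mm from the predicted place. The bar points about -y (roughly 1.9 rad) and the tongue sits flat outside the box.

```bash
python3 - <<'E'
from h import *
p,R=now()
plan(p,R,[((526,116,190),45,.7,8),((526,116,139),45,.7,4),((526,116,139),45,.2,8)])
E
```

```text
t 20.65 p [446.1 263.5 222.9] H 9.3 z [-0.    -0.001 -1.   ] F [-0.8 -0.5 -0.3] w 51.2 ff 0.0 q [ 0.38 -0.03  1.82 -0.    1.35  0.22]
[ 0,0,-0.74,-0.5,0.17,0.1,0.7, 0,0,-0.74,-0.51,0.13,0.1,0.7, 0,0,-0.75,-0.51,0.09,0.1,0.7, 0,0,-0.74,-0.52,0.06,0.1,0.7, 0,0,-0.75,-0.52,0.01,0.11,0.7, 0,0,-0.74,-0.53,-0.03,0.1,0.7, 0,0,-0.75,-0.52,-0.07,0.11,0.7, -0.01,0,-0.74,-0.51,-0.1,0.1,0.7, 0,0,0,0,0,0.32,0.7, 0,0,0,0,0,0.32,0.7 ]
[ 0,0,0,0,0,0.32,0.7, 0,0,0,0,0,0.32,0.7, 0,0,0,0,0,0,0.2, 0,0,0,0,0,0,0.2, 0,0,0,0,0,0,0.2, 0,0,0,0,0,0,0.2, 0,0,0,0,0,0,0.2, 0,0,0,0,0,0,0.2, 0,0,0,0,0,0,0.2, 0,0,0,0,0,0,0.2 ]
```

>>> step_arm(deltas=[0, 0, -0.74, -0.5, 0.17, 0.1, 0.7, 0, 0, -0.74, -0.51, 0.13, 0.1, 0.7, 0, 0, -0.75, -0.51, 0.09, 0.1, 0.7, 0, 0, -0.74, -0.52, 0.06, 0.1, 0.7, 0, 0, -0.75, -0.52, 0.01, 0.11, 0.7, 0, 0, -0.74, -0.53, -0.03, 0.1, 0.7, 0, 0, -0.75, -0.52, -0.07, 0.11, 0.7, 0, 0, -0.74, -0.51, -0.1, 0.1, 0.7, 0, 0, 0, 0, 0, 0, 0.7, 0, 0, 0, 0, 0, 0, 0.7], newtons=25)

```text
clock: 21.48
position: [526.1, 115.2, 190.1]
eef_rot: [-1.208, -2.899, 0.001]
contact_force: [-0.6, -0.0, 0.1]
gripper_width: 60.9
finger_force: 0.0
```

```bash
python3 - <<'E'
from h import *
p,R=now()
plan(p,R,[((526,116,139),45,.7,4),((526,116,139),45,.2,6)])
E
```

```text
t 21.48 p [526.1 115.2 190.1] H 44.7 z [-0.001  0.    -1.   ] F [-0.6 -0.   0.1] w 60.9 ff 0.0 q [ 0.07  0.05  1.8   0.    1.29 -0.71]
[ 0,0,-0.01,0,0,0.32,0.7, 0,0,-0.01,0,0,0.32,0.7, 0,0,-0.01,0.01,0.01,0.32,0.7, -0.01,-0.01,-0.01,0,0,0.32,0.7, 0,0,0,0,0,0,0.2, 0,0,0,0,0,0,0.2, 0,0,0,0,0,0,0.2, 0,0,0,0,0,0,0.2, 0,0,0,0,0,0,0.2, 0,0,0,0,0,0,0.2 ]
```

>>> step_arm(deltas=[0, 0, 0, 0, 0, 0.32, 0.7, 0, 0, 0, 0, 0, 0.32, 0.7, 0, 0, 0, 0, 0, 0.32, 0.7, 0, 0, 0, 0, 0, 0.31, 0.7, 0, 0, 0, 0, 0, 0, 0.2, 0, 0, 0, 0, 0, 0, 0.2, 0, 0, 0, 0, 0, 0, 0.2, 0, 0, 0, 0, 0, 0, 0.2, 0, 0, 0, 0, 0, 0, 0.2, 0, 0, 0, 0, 0, 0, 0.2])

```text
clock: 22.32
position: [527.0, 117.8, 140.5]
eef_rot: [1.201, 2.901, 0.004]
contact_force: [2.5, 4.5, -1.5]
gripper_width: 35.3
finger_force: 25.0
```

```bash
python3 - <<'E'
from h import *
from plant import r
now();print(r.sense()["moment"])
E
```

```text
t 22.32 p [527.  117.8 140.5] H 45.0 z [ 0.003  0.002 -1.   ] F [ 2.5  4.5 -1.5] w 35.3 ff 25.0 q [ 0.07  0.11  1.84  0.    1.19 -0.71]
[ 0.62961302 -0.54264798  0.06105047]
```

>>> step_arm(deltas=[0, 0, 0.8, 0, 0.04, 0, 0.2, 0, 0, 0.8, 0, 0, 0, 0.2, 0, 0, 0.8, 0, 0, 0, 0.2, 0, 0, 0.8, 0, 0, 0, 0.2, 0, 0, 0.8, 0, 0, 0, 0.2, 0, 0, 0.8, 0, 0, 0, 0.2, 0, 0, 0.8, 0, 0, 0, 0.2, 0, 0, 0.8, 0, 0, 0, 0.2, 0, 0, 0.8, 0, 0, 0, 0.2, 0, 0, 0.8, 0, 0, 0, 0.2])

```text
clock: 23.15
position: [527.8, 118.2, 140.4]
eef_rot: [2.282, 2.158, 0.002]
contact_force: [2.0, 1.0, 0.4]
gripper_width: 35.1
finger_force: 25.0
```

```bash
python3 - <<'E'
from h import *
from plant import r
now();print(r.sense()["moment"])
E
```

```text
t 23.15 p [527.8 118.2 140.4] H -3.2 z [ 0.002  0.    -1.   ] F [2.  1.  0.4] w 35.1 ff 25.0 q [ 0.07  0.11  1.84 -0.    1.19  0.13]
[ 0.19262907 -0.37009356  0.03281342]
```

>>> step_arm(deltas=[0, 0, 0.6, 0, 0, 0, 0.2, 0, 0, 0.6, 0, 0, 0, 0.2, 0, 0, 0.6, 0, 0, 0, 0.2, 0, 0, 0.5, 0, 0, 0, 0.2, 0, 0, 0.5, 0, 0, 0, 0.2, 0, 0, 0.5, 0, 0, 0, 0.2, 0, 0, 0.5, 0, 0, 0, 0.2, 0, 0, 0.5, 0, 0, 0, 0.2, 0, 0, 0.5, 0, 0, 0, 0.2, 0, 0, 0.5, 0, 0, 0, 0.2])

```text
clock: 23.98
position: [528.2, 117.8, 140.6]
eef_rot: [2.783, 1.453, 0.003]
contact_force: [1.1, -2.9, 0.1]
gripper_width: 35.4
finger_force: 25.0
```

```bash
python3 - <<'E'
from h import *
from plant import r
now();print(r.sense()["moment"])
E
```

```text
t 23.98 p [528.2 117.8 140.6] H -34.9 z [ 0.002 -0.001 -1.   ] F [ 1.1 -2.9  0.1] w 35.4 ff 25.0 q [ 0.07  0.11  1.84 -0.    1.19  0.68]
[-0.42668909 -0.40086308  0.58882818]
```

The moment about z rose to 0.59 N m, so it has hit the stop after about 75°. I add a little more, release and lift.

>>> step_arm(deltas=[0, 0, 0.3, 0, 0, 0, 0.2, 0, 0, 0.3, 0, 0, 0, 0.2, 0, 0, 0, 0, 0, 0, 0.2, 0, 0, 0, 0, 0, 0, 0.7, 0, 0, 0, 0, 0, 0, 0.7, 0, 0, 0, 0, 0, 0, 0.7, 0, 0, 0, 0, 0, 0, 0.7, 0, 0, 0, 0, 0, -0.5, 0.7, 0, 0, 0, 0, 0, -0.7, 0.7, 0, 0, 0, 0, 0, -0.7, 0.7])

```text
clock: 24.82
position: [525.9, 118.1, 215.3]
eef_rot: [-2.827, -1.367, 0.005]
contact_force: [-0.0, -1.0, 0.2]
gripper_width: 60.1
finger_force: 0.0
```

>>> step_arm(deltas=[0, 0, 0, -0.5, 0, -0.7, 0.7, 0, 0, 0, -0.6, 0, -0.6, 0.7, 0, 0, 0, -0.8, 0, 0, 0.7, 0, 0, 0, -0.8, 0, 0, 0.7, 0, 0, 0, -0.8, 0, 0, 0.7, 0, 0, 0, -0.8, 0, 0, 0.7, 0, 0, 0, -0.8, 0, 0, 0.7, 0, 0, 0, -0.8, 0, 0, 0.7, 0, 0, 0, 0, 0, 0, 0.7, 0, 0, 0, 0, 0, 0, 0.7])

```text
clock: 25.65
position: [380.0, -67.9, 267.8]
eef_rot: [2.83, 1.363, 0.001]
contact_force: [0.3, -0.9, 0.2]
gripper_width: 61.0
finger_force: 0.0
```

```bash
python3 - <<'E'
from h import *
from plant import cams
now()
for n in("top","scene"):
    i=cams.get_image(n);u,v=proj(i,[527,117,147]).round().astype(int)
    g=i["frame"][v-9:v+12,u-9:u+10].mean(2).astype(int)
    print(n,u-9,v-9)
    for q in g: print("".join("%4d"%x for x in q))
    # expected bar end (12 mm along -x local from knob centre), tongue corners at shut
    print("bar end -x",proj(i,np.r_[np.array([526,117])-12*np.array([np.cos(BY),np.sin(BY)]),147]).round(1))
E
```

```text
t 25.65 p [380.  -67.9 267.8] H -38.6 z [ 0.001 -0.    -1.   ] F [ 0.3 -0.9  0.2] w 61.0 ff 0.0 q [-0.38 -0.41  2.05  0.    1.5   0.29]
top 218 222
 183 151 115  99 101 107 113 126 144 159 167 171 173 177 184 183 170 143 126
 187 173 155 152 155 155 158 163 173 181 185 189 196 195 197 193 178 151 129
 194 190 191 191 191 179 168 163 160 161 162 167 182 191 197 195 181 156 129
 192 196 198 197 189 170 146 127 116 113 113 122 142 162 179 189 185 159 131
 194 195 194 183 162 137 107  93  82  81  80  84  99 117 144 172 178 155 130
 194 191 180 158 123  98  81  80  76  76  76  74  77  87 110 139 162 156 131
 195 182 163 129  97  80  76  76  77  78  77  76  74  75  80 105 141 148 134
 194 177 143 105  80  75  76  79  78  76  78  77  78  78  74  85 117 137 131
 193 172 135  91  77  75  77  80  78  80  77  78  77  77  75  77 102 125 129
 188 169 127  90  77  75  78  81  90  90  86  77  79  78  77  74  98 126 129
 188 164 127  86  76  74  80  95 116 122 104  84  77  80  75  74  98 124 125
 187 167 132  94  76  76  78 103 136 144 119  87  77  75  74  77 105 132 128
 188 177 144 106  81  73  77
[... 1645 characters left out ...]
 69  68  69  70  69  68  68  71  68  69  70  65  67 101 134
  61  53  57  65  66  67  69  70  71  68  69  69  70  69  66  63  76 129 148
  58  55  55  58  62  64  65  68  67  67  68  68  69  62  59  54  84 151 153
  68  57  53  53  57  59  61  62  62  62  63  61  58  53  56  55  93 150 161
  69  66  57  53  54  57  67  52  58  64  57  55  56  53  61  61 101 145 161
  84  63  57  59  56  54  58  55  57  60  54  52  56  53  56  76 130 146 160
 115  72  58  59  55  56  59  57  54  55  54  55  54  55  63  94 151 152 158
 149 113  77  65  59  56  54  56  57  54  53  56  52  68  95 126 154 158 157
 159 154 123 103  89  69  60  59  61  61  58  65  73 106 137 154 152 158 157
bar end -x [352.1 194.9]
```

The bar now points to the box's -x (top view, column about 227, running straight down). That matches 3.2 rad, and the robot is clear of everything.

```bash
python3 -c "
from plant import ticket
print(ticket.close_job())"
```

```text
the job is handed in; nothing more can be done
None
```

I put the three waste pieces in the box, shut the lid and turned the knob clockwise to its stop (0.59 N m, bar at about -x), then handed the job in at about 26 s; pressing the lid shut gave a brief 44 N reading at the closed fingertips, and the hand-in returned no verdict.

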